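# Load the geared colour pots into the mixer and start it

## Task

Slide the orange-handled lid of the pot case right back under the other lid, then take out each colour pot there is and lower it upright onto the mixer seat of its own colour, rocking it about its axis until its gear drops into mesh with the centre gear and the pot sits fully down on the deck. Only when all the pots are seated, turn the red switch clockwise past its detent so that it clicks to the green mark; finish with the lid slid fully shut again, and leave the other things on the bench where they are.

Things in the scene. Friction and masses are not known exactly. Their poses are not given: they have to be found in the camera images.
- case: wooden pot case, fixed, 292 (its x) by 272 mm (its y), walls 80 mm high, lid rails to 93. Origin: underside centre. A wall at y = 0 parts it; pots stand on the 6 mm floor at y < 0, inside x -138 to 138, y -128 to -3 mm. Cork curbs 22 mm high hold pot gears within x -126 to 126, y -116 to -33: a pot's axis stays 40 mm off walls and open lid. The other half holds unwanted jars
- lid (a joint): lower lid (clear, orange handle) over the pot compartment: 0 = shut, grows as it slides towards the case's +y under the upper lid, 0.112 m = fully open (end stop). About 1 N of friction; stays where it is left. Starts 0 to 15 mm open
- lid_grip (a point): on the lower lid's orange handle, an upright block 16 mm (case x) by 12 mm (case y) at the lid's outer (-y) edge; its top is 12 mm above this point, the lid's surface 20 mm below it, the upper lid's surface 13.5 mm below it. Axes parallel to the case's
- lid_upper (a joint): upper lid (clear, black handle) over the jars: 0 = shut. To be left shut
- mixer: grey planetary colour mixer fixed to the bench, 210 mm (its x) by 320 mm (its y), deck at z = 50 mm. Origin: centre of its underside
- gear_axis (a point): top centre of the brass centre gear, held fast by a brake: 14 straight vertical teeth, 12 mm tall from the deck, tip radius 39, root 29, teeth 5 mm wide. The angle it stands at differs from run to run and is not told: rock the pot (18 degrees either way always holds a meshing angle; the window is about 8 degrees wide)
- seat_blue (a point): centre of the blue seat on the mixer's deck (50 mm above the table), marked by a blue disc. A fixed stub axle stands on it, 12 mm in diameter, 22 mm tall, its top 6 mm tapering to 4 mm. It is 60 mm from the centre gear's axis: a pot fully down on the deck here is in mesh with that gear
- seat_yellow (a point): centre of the yellow seat on the mixer's deck (50 mm above the table), marked by a yellow disc. A fixed stub axle stands on it, 12 mm in diameter, 22 mm tall, its top 6 mm tapering to 4 mm. It is 60 mm from the centre gear's axis: a pot fully down on the deck here is in mesh with that gear
- seat_pink (a point): centre of the pink seat on the mixer's deck (50 mm above the table), marked by a pink disc. A fixed stub axle stands on it, 12 mm in diameter, 22 mm tall, its top 6 mm tapering to 4 mm. It is 60 mm from the centre gear's axis: a pot fully down on the deck here is in mesh with that gear
- seat_green (a point): centre of the green seat on the mixer's deck (50 mm above the table), marked by a green disc. A fixed stub axle stands on it, 12 mm in diameter, 22 mm tall, its top 6 mm tapering to 4 mm. It is 60 mm from the centre gear's axis: a pot fully down on the deck here is in mesh with that gear
- pot_blue: blue pot, loose, 0.2 kg, 68 mm tall, or absent (None). Origin: underside centre, z up. White gear at the foot: 10 teeth, 12 mm tall, tip radius 29, root 19.5, teeth 5 wide, one along +x; body radius 24 to 25.5 mm up to z = 38; on the blue cap a grip bar 36 mm long along x, 14 thick along y, z 38 to 68 mm. Bore from below 15 mm wide, 26 deep. Starts upright in the case, any yaw
- pot_yellow: yellow pot, loose, 0.2 kg, 68 mm tall, or absent (None). Origin: underside centre, z up. White gear at the foot: 10 teeth, 12 mm tall, tip radius 29, root 19.5, teeth 5 wide, one along +x; body radius 24 to 25.5 mm up to z = 38; on the yellow cap a grip bar 36 mm long along x, 14 thick along y, z 38 to 68 mm. Bore from below 15 mm wide, 26 deep. Starts upright in the case, any yaw
- pot_pink: pink pot, loose, 0.2 kg, 68 mm tall, or absent (None). Origin: underside centre, z up. White gear at the foot: 10 teeth, 12 mm tall, tip radius 29, root 19.5, teeth 5 wide, one along +x; body radius 24 to 25.5 mm up to z = 38; on the pink cap a grip bar 36 mm long along x, 14 thick along y, z 38 to 68 mm. Bore from below 15 mm wide, 26 deep. Starts upright in the case, any yaw
- pot_green: green pot, loose, 0.2 kg, 68 mm tall, or absent (None). Origin: underside centre, z up. White gear at the foot: 10 teeth, 12 mm tall, tip radius 29, root 19.5, teeth 5 wide, one along +x; body radius 24 to 25.5 mm up to z = 38; on the green cap a grip bar 36 mm long along x, 14 thick along y, z 38 to 68 mm. Bore from below 15 mm wide, 26 deep. Starts upright in the case, any yaw
- knob (a joint): red switch of the mixer: 0 = off, 1.2 rad = at the green mark (mix, end stop), grows clockwise seen from above. A spring detent resists with up to 0.14 N m; let go short of its dead centre at 0.6 rad the switch springs back to 0, beyond it it snaps on to 1.2
- knob_grip (a point): on the switch's axis, 14 mm below the top of its grip bar and 18 mm above the foot of the bar: the bar is 46 mm long along this point's x, 14 mm thick along its y, and turns with the switch
- tape: bystander: yellow roll of tape, 80 mm across, 22 mm high
- jar: bystander: small green jar with a black cap, 44 mm across, 60 mm high
- dish: bystander: pale green paint dish, 80 mm across, 25 mm high
- eraser: bystander: white eraser, 50 x 24 x 14 mm

How it is judged (in metres and radians):
On the way, in this order (a step that is already met when the one before it is completed fails the run):
1. the orange-handled lid is slid back under the other, the mixer still off (value of joint lid above 0.1 m and value of joint knob below 0.3 rad), for 0.2 s.
2. every pot present sits meshed and fully down on the seat of its colour, the switch still off (horizontal distance between pot_blue and seat_blue below 0.004 m and z of pot_blue in the frame of seat_blue below 0.004 m and angle between each of pot_blue, pot_yellow, pot_pink, pot_green's own z axis and vertical below 0.08 rad and horizontal distance between pot_yellow and seat_yellow below 0.004 m and z of pot_yellow in the frame of seat_yellow below 0.004 m and horizontal distance between pot_pink and seat_pink below 0.004 m and z of pot_pink in the frame of seat_pink below 0.004 m and horizontal distance between pot_green and seat_green below 0.004 m and z of pot_green in the frame of seat_green below 0.004 m and value of joint knob below 0.3 rad), for 0.3 s.
3. the switch is past its detent at the mix mark (value of joint knob above 1.05 rad), for 0.2 s.
At the end, for the whole second after the job is handed in: every pot present is upright, within 4 mm of the axis of its own colour's seat and no more than 4 mm above the deck (so in mesh), at rest; the switch is beyond 1.05 rad; the orange-handled lid is within 8 mm of shut and the upper lid within 20 mm (horizontal distance between pot_blue and seat_blue below 0.004 m and z of pot_blue in the frame of seat_blue below 0.004 m and angle between each of pot_blue, pot_yellow, pot_pink, pot_green's own z axis and vertical below 0.08 rad and horizontal distance between pot_yellow and seat_yellow below 0.004 m and z of pot_yellow in the frame of seat_yellow below 0.004 m and horizontal distance between pot_pink and seat_pink below 0.004 m and z of pot_pink in the frame of seat_pink below 0.004 m and horizontal distance between pot_green and seat_green below 0.004 m and z of pot_green in the frame of seat_green below 0.004 m and linear speed of each of pot_blue, pot_yellow, pot_pink, pot_green below 0.03 m/s and value of joint knob above 1.05 rad and value of joint lid below 0.008 m and value of joint lid_upper below 0.02 m); the robot touches nothing.
It fails at once if the tape is disturbed (moved more than 30 mm) (distance of tape from where it was at the start of the episode above 0.03 m).
It fails at once if the jar is disturbed (moved more than 30 mm) (distance of jar from where it was at the start of the episode above 0.03 m).
It fails at once if the dish is disturbed (moved more than 30 mm) (distance of dish from where it was at the start of the episode above 0.03 m).
It fails at once if the eraser is disturbed (moved more than 30 mm) (distance of eraser from where it was at the start of the episode above 0.03 m).
Of pot_blue, pot_yellow, pot_pink, pot_green only 3 to 4 are there at a start; the rules pass over those that are not, and their reading is None.
At some moment in a run one of pot_blue, pot_yellow, pot_pink, pot_green may be knocked a few centimetres aside while the robot is not near it.
Once in a run the grip may slacken for a moment while it holds something.
It also fails if it takes over 208 s, if anything falls off the work surface, if the arm or the gripper's body presses on something with over 40 N, if the wrist force passes 120 N, or if a joint passes its speed limit or range.

## Robot

A 7-joint arm with a two-finger parallel gripper is mounted at the origin on the work surface. World frame = base frame: x ahead of the robot, y to its left, z up, the work surface at z = 0. Lengths are in mm, angles in rad, forces in N, time in s.
With the tool pointing down it reaches from about 425 to 875 mm from the base axis. Payload 9.9 kg.
Tool frame: the origin (TCP) lies on the centre line of the jaws, within the pads' length; the fingertips stand r.finger_overhang ahead of it and the grasp point (between the pads) is the TCP (r.finger_overhang is the distance from the TCP to the fingertips, in mm); z points along the fingers, y is the direction in which the jaws open and shut (so a half turn about z gives the same grasp; the last joint's range is limited). The gripper opens to 85 mm and grips with 20 to 120 N. Pads are 22 mm wide; open, the fingers measure 114 mm over their backs; the gripper's body (76 mm by 85 mm) begins 54 mm behind the grasp point. The pads swing forward as they close: fully open they stand 13 mm farther back than shut.
Start: joints at [1.198, 0.576, 0.025, 1.437, -0.015, 1.129, -0.057], TCP at [192.246, -647.048, 250.289] pointing down, gripper open.
Joint ranges: [-2.76, 2.76], [-0.34, 2.15], [-1.52, 1.57], [0.19, 2.46], [-1.09, 4.23], [0.17, 1.99], [-2.82, 2.82]. Speed limits (rad/s): [2.22, 2.22, 3.01, 3.01, 3.14, 3.14, 3.14].

## Interface

Orientations are given as a unit quaternion [x, y, z, w].
In Python, from rig import r, hand, eyes, ticket gives the robot as it stands. Calls block until the motion is done:
- r.move_to(position, orientation): joint-space move of the TCP to a pose.
- r.move_linear(position, attitude=None, vel=150, stop_force=None): straight line of the TCP; attitude=None keeps the orientation; vel is the mean speed in mm/s. With stop_force (N) it stops when the force on the tool has changed by that much, and returns True; else False.
- r.set_joints(angles): joint-space move.
- hand.grip(opening, squeeze=None): finger opening in mm; squeeze is the grip in N (None keeps the last); returns when the fingers have stopped.
- r.wait(seconds).
- r.solve_ik(position, orientation): joint angles nearest the present ones, or None.
- eyes.grab_frame(name): name is "side" or "top"; returns (picture, depth): 384x512x3 uint8, blue, green, red; 384x512 float32, mm along the optical axis (not along the pixel's ray), 0 where there is no reading.
- eyes.camera_params(name): a dict with "fx", "fy", "cx", "cy" (pixels), "rvec" (rotation vector, rad) and "tvec" (3), from world to camera coordinates, as OpenCV has them. Camera axes: x right, y down, z forward; pixel columns grow to the right and rows downward; lengths in mm; the calibration is good to about 2 mm. A picture is of the moment at which its call begins. camera_params takes no time and is no camera call.
A pose or a line that the arm cannot do raises r.IKError and nothing moves.
- ticket.job_done(): hands the job in, once; it reports no verdict.
Readings, each from a call of its own:
- r.current_clock(): time.
- r.current_q(): joint angles.
- r.current_qvel(): joint speeds.
- r.current_tau(): joint torques, N m.
- r.current_tool_pos(): TCP position.
- r.current_eef_rot(): TCP orientation.
- r.current_force(): force on the tool from outside, world axes, zero at the start.
- r.current_moment(): the same for the moment, N m.
- r.current_grip_width(): finger opening in mm.
Only numpy, scipy, OpenCV 4.12 (cv2) and the standard library are available. Lean on these libraries where they do the work, as an engineer would, in place of code of your own. Each camera call takes 0.05 s, during which the arm holds its last target.

## Working session

There is one attempt and no reset: what is moved stays moved. The work goes in short steps, each a Python script; the robot and the scene stay as the last script left them, time stands still between calls to the robot, and variables do not carry over. Pictures are saved under pics/ and viewed, and the job is handed in when it is done.

```bash
ls -la; mkdir -p pics; python3 - <<'E'
from rig import r, hand, eyes, ticket
import cv2, numpy as np
for n in ("top","side"):
    im,d=eyes.grab_frame(n); cv2.imwrite(f"pics/{n}0.png",im); np.save(f"pics/{n}0.npy",d)
    p=eyes.camera_params(n); print(n,p)
    R=cv2.Rodrigues(np.array(p["rvec"]))[0]; print(-R.T@np.array(p["tvec"]).ravel(), R[2])
print(r.current_clock(), r.finger_overhang, r.current_tool_pos(), r.current_eef_rot(), r.current_grip_width())
E
```

```text
total 12
drwxr-xr-x  3 agent agent 4096 Dec  6 09:12 .
drwxr-xr-x 23 root  root  4096 Dec  6 09:12 ..
drwxr-xr-x  2 agent agent 4096 Dec  6 09:12 pics
top {'fx': 495.05888234803916, 'fy': 495.05888234803916, 'cx': 250.08354424889328, 'cy': 195.84050366691827, 'rvec': array([ 2.14349386, -2.14915938,  0.15319872]), 'tvec': array([  16.48979201,  592.40241896, 1242.85162894])}
[ 408.39568122   13.6862397  1314.88340365] [ 1.43173617e-01  9.64433769e-04 -9.89697118e-01]
side {'fx': 437.64690137418893, 'fy': 437.64690137418893, 'cx': 252.08669967365648, 'cy': 193.01485901029585, 'rvec': array([ 0.68354043, -2.60798182,  1.11591607]), 'tvec': array([540.56844689, 259.79897607, 847.21712928])}
[236.00223678 640.76736547 781.79712552] [ 0.37522979 -0.62315615 -0.68620625]
0.1 19.0 [ 192.15237913 -646.66946902  249.51730717] [ 9.89587880e-01  1.43927940e-01 -1.46385975e-04 -7.45072136e-04] 85.51030610548466
```

View pics/top0.png

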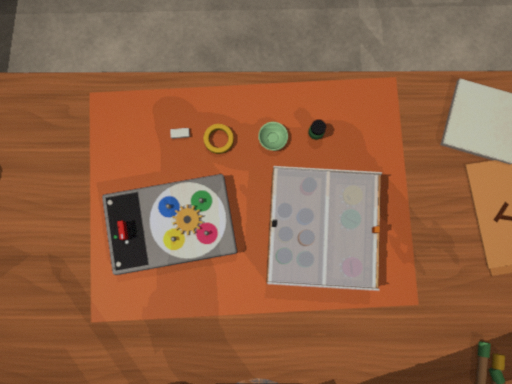

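View pics/side0.png

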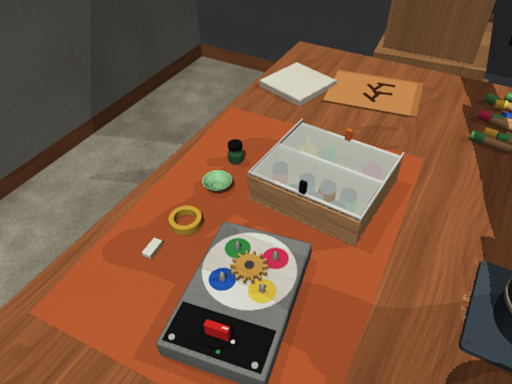

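```bash
cat > h.py <<'E'
from rig import r, hand, eyes, ticket
import cv2, numpy as np
def cam(n):
    p=eyes.camera_params(n); R=cv2.Rodrigues(np.array(p["rvec"]))[0]; t=np.array(p["tvec"]).ravel()
    K=np.array([[p["fx"],0,p["cx"]],[0,p["fy"],p["cy"]],[0,0,1]]); return K,R,t
def ray(n,uv,z):
    K,R,t=cam(n); uv=np.atleast_2d(np.asarray(uv,float)); C=-R.T@t
    d=(R.T@np.linalg.inv(K)@np.c_[uv,np.ones(len(uv))].T).T
    return C+d*((z-C[2])/d[:,2])[:,None]
def proj(n,P):
    K,R,t=cam(n); q=(K@(R@np.atleast_2d(np.asarray(P,float)).T+t[:,None])).T; return q[:,:2]/q[:,2:]
def cloud(n,d):
    K,R,t=cam(n); v,u=np.mgrid[0:d.shape[0],0:d.shape[1]]
    c=np.stack([(u-K[0,2])/K[0,0]*d,(v-K[1,2])/K[1,1]*d,d],-1)
    return (c-t)@R
def hsv(im): return cv2.cvtColor(im,cv2.COLOR_BGR2HSV)
E
python3 - <<'E'
from h import *
im=cv2.imread("pics/top0.png"); d=np.load("pics/top0.npy")
P=cloud("top",d)
for nm,(x0,y0,x1,y1) in dict(case=(255,155,395,300),mix=(95,165,245,280)).items():
    cv2.imwrite(f"pics/top0_{nm}.png",cv2.resize(im[y0:y1,x0:x1],None,fx=5,fy=5,interpolation=cv2.INTER_CUBIC))
im2=cv2.imread("pics/side0.png")
cv2.imwrite("pics/side0_mix.png",cv2.resize(im2[220:380,150:320],None,fx=4,fy=4,interpolation=cv2.INTER_CUBIC))
for uv in [(376,229),(275,223),(300,190),(350,240),(353,194),(350,219),(352,267),(187,219),(168,206),(125,229),(200,190),(280,168)]:
    print(uv,P[uv[1],uv[0]].round(1), hsv(im)[uv[1],uv[0]])
E
```

```text
(376, 229) [ 499.6 -289.3  118.7] [ 14 201 189]
(275, 223) [514.6 -45.2 121.2] [105  15  33]
(300, 190) [ 600.1 -110.2   89.4] [178  21 155]
(350, 240) [ 475.2 -232.9   82.6] [ 14  17 164]
(353, 194) [ 589.7 -242.7   88.8] [ 20  38 168]
(350, 219) [ 527.6 -234.7   81.9] [ 75  17 152]
(352, 267) [ 408.9 -235.7   82.7] [167  29 157]
(187, 219) [530.7 175.3  61.9] [20 10 74]
(168, 206) [562.9 222.8  71.1] [ 20  27 115]
(125, 229) [504.5 328.2  77.1] [179 215  71]
(200, 190) [606.4 144.   54. ] [ 55  55 158]
(280, 168) [656.2 -60.7  90.3] [ 14  19 151]
```

View pics/top0_case.png

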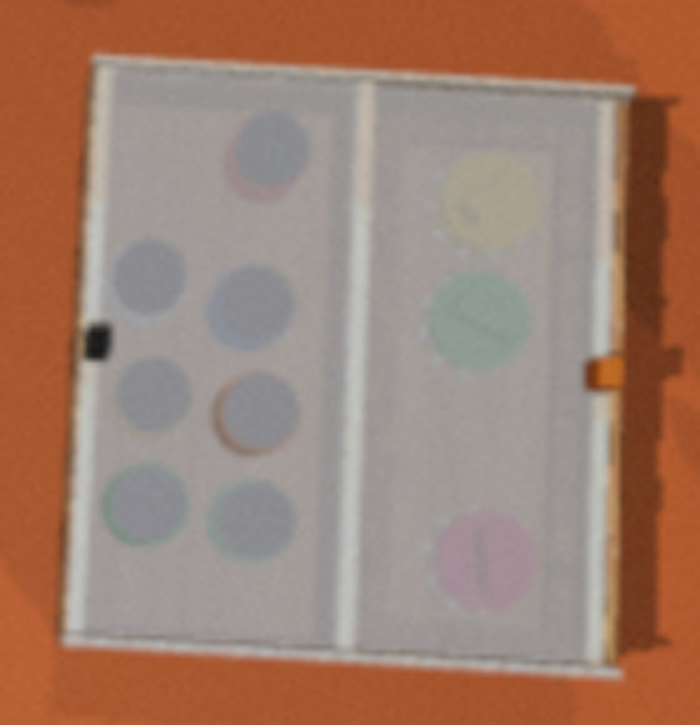

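View pics/top0_mix.png

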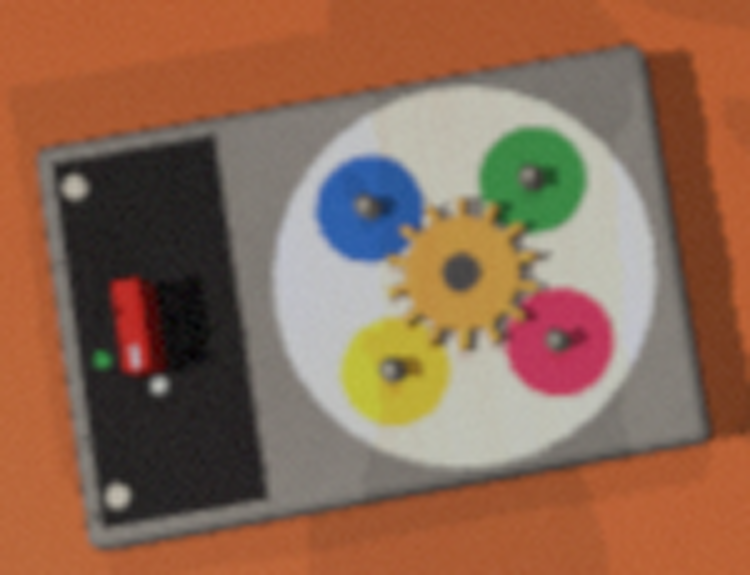

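View pics/side0_mix.png

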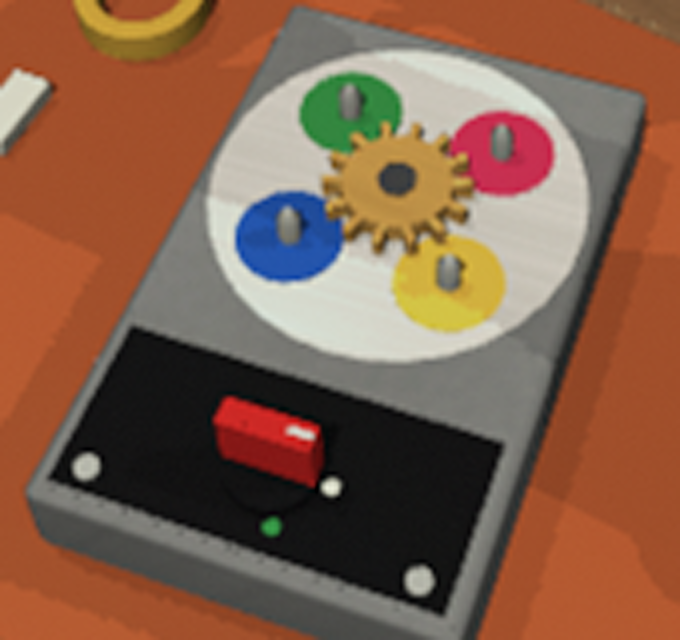

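```bash
python3 - <<'E'
from h import *
im=cv2.imread("pics/top0.png"); d=np.load("pics/top0.npy"); P=cloud("top",d); H=hsv(im)
def big(m,off=(0,0)):
    c=max(cv2.findContours(m.astype(np.uint8),cv2.RETR_EXTERNAL,cv2.CHAIN_APPROX_NONE)[0],key=cv2.contourArea); return c
def box(m,x0,y0,x1,y1):
    o=np.zeros_like(m); o[y0:y1,x0:x1]=m[y0:y1,x0:x1]; return o
h,s,v=[H[...,i].astype(int) for i in range(3)]
cv2.imwrite("pics/none.png",im[:2,:2])
g=box((h>12)&(h<24)&(s>110)&(v>90),165,195,210,245)
c=big(g); g2=np.zeros(g.shape,np.uint8); cv2.drawContours(g2,[c],-1,1,-1)
m=cv2.moments(g2,True); gc=np.array([m['m10']/m['m00'],m['m01']/m['m00']]); print("gear px",gc, m['m00'],"world",ray("top",gc,62).round(1))
# dark hole
hole=box((v<100)&(s<120),181,213,194,226); mm=cv2.moments(hole.astype(np.uint8),True); print("hole",mm['m10']/mm['m00'],mm['m01']/mm['m00'], ray("top",[mm['m10']/mm['m00'],mm['m01']/mm['m00']],62).round(1))
masks=dict(blue=(h>100)&(h<125)&(s>120),green=(h>50)&(h<80)&(s>120),yellow=(h>24)&(h<32)&(s>130),pink=((h>165)&(s>150)))
for n,mk in masks.items():
    mk=box(mk,148,185,222,255); c=big(mk); hu=cv2.convexHull(c); e=cv2.fitEllipse(hu); w=ray("top",e[0],50)[0]; mc=cv2.minEnclosingCircle(hu)
    print(n,e[0],e[1],w.round(1),"minenc",ray("top",mc[0],50)[0].round(1),mc[1])
o=box((h>3)&(h<16)&(s>190)&(v>150),368,222,384,238); c=big(o);print("handle",cv2.boundingRect(c),P[...,2][o>0])
E
```

```text
gear px [187.15459883 219.65949119] 511.0 world [[529.  174.9  62. ]]
hole 186.78125 219.09375 [[530.4 175.9  62. ]]
blue (168.30528259277344, 206.25645446777344) (19.49778938293457, 20.3369083404541) [564.9 225.5  50. ] minenc [564.2 225.   50. ] 10.12432861328125
green (201.12841796875, 200.53842163085938) (18.83837890625, 19.47218132019043) [579.5 141.2  50. ] minenc [579.6 141.5  50. ] 9.861641883850098
yellow (173.6725311279297, 238.89251708984375) (20.345626831054688, 20.47969627380371) [481.  210.1  50. ] minenc [480.8 210.   50. ] 10.403257369995117
pink (206.43991088867188, 232.9612579345703) (19.428096771240234, 20.15264129638672) [495.9 126.6  50. ] minenc [495.7 126.5  50. ] 10.085955619812012
handle (375, 227, 5, 5) [119.26989892 119.47922089 112.30673054 116.28164917 118.31270664
 119.47751067 117.65015131 119.05552475 116.87157577 117.67052003
 118.74377651 119.60081006 113.9793875  120.86681197 118.38473596
 118.72789831 119.28710974 119.84302858 115.7266908  117.82403677
 117.95668393 114.93693862 122.69424211 121.09691787]
```

```bash
python3 - <<'E'
from h import *
def big(m): return max(cv2.findContours(m.astype(np.uint8),cv2.RETR_EXTERNAL,cv2.CHAIN_APPROX_NONE)[0],key=cv2.contourArea)
def box(m,x0,y0,x1,y1):
    o=np.zeros_like(m); o[y0:y1,x0:x1]=m[y0:y1,x0:x1]; return o
S={}
for cn,bx in (("top",(148,185,222,255)),("side",(200,230,300,312))):
    im=cv2.imread(f"pics/{cn}0.png"); H=hsv(im); h,s,v=[H[...,i].astype(int) for i in range(3)]
    masks=dict(blue=(h>100)&(h<125)&(s>120),green=(h>50)&(h<80)&(s>120),pink=((h>165)&(s>150)),yellow=(h>=22)&(h<32)&(s>150))
    W=[]
    for n,mk in masks.items():
        c=big(box(mk,*bx)); w3=ray(cn,cv2.convexHull(c)[:,0],50)[:,:2]
        ce,rad=cv2.minEnclosingCircle(w3.astype(np.float32)); e=cv2.fitEllipse(w3.astype(np.float32)); print(cn,n,np.round(ce,1),round(rad,1),np.round(e[0],1),np.round(e[1],1)); W.append(e[0])
    W=np.array(W); C=W.mean(0); ang=np.degrees(np.arctan2(*(W-C).T[::-1])); print("centre",C.round(1),ang.round(1),np.linalg.norm(W-C,axis=1).round(1))
    # gear phase
    for C in (C,):
      for rr in (32,34,36):
        a=np.radians(np.arange(0,360,0.5)); pts=np.c_[C[0]+rr*np.cos(a),C[1]+rr*np.sin(a),np.full(a.size,62.)]
        uv=proj(cn,pts).astype(np.float32)
        hh=((h>10)&(h<22)&(s>110)&(v>80)).astype(np.float32); 
        val=cv2.remap(hh,uv[:,0:1],uv[:,1:2],cv2.INTER_LINEAR).ravel()
        f=(val*np.exp(-1j*14*a)).mean(); print(rr,abs(f).round(3),"tooth angle",(np.degrees(-np.angle(f))/14%25.714).round(2), val.mean().round(2))
E
```

```text
top blue [564.5 225.3] 26.1 [564.9 225.5] [51.  51.9]
top green [579.6 141.5] 25.4 [579.6 141.2] [49.1 50.1]
top pink [495.8 126.8] 25.7 [496.  126.6] [49.9 51.2]
top yellow [481.7 209.5] 26.5 [481.3 210.1] [49.9 51.5]
centre [530.4 175.9] [  55.2  -35.2 -125.   145.1] [60.5 60.1 60.1 59.9]
32 0.223 tooth angle 1.57 0.36
34 0.199 tooth angle 1.76 0.28
36 0.142 tooth angle 2.4 0.19
side blue [564.2 223.5] 27.1 [564.4 223.8] [52.7 54.2]
side green [579.  140.4] 26.6 [579.1 140. ] [51.8 53.1]
side pink [494.9 124.9] 26.6 [494.7 124.4] [51.4 52.9]
side yellow [480.2 208.9] 26.8 [480.2 208.9] [52.8 53.2]
centre [529.6 174.3] [  54.9  -34.7 -125.   145. ] [60.5 60.2 60.8 60.3]
32 0.046 tooth angle 1.6 0.7
34 0.031 tooth angle 2.28 0.62
36 0.058 tooth angle 1.69 0.5
```

```bash
python3 - <<'E'
from h import *
im=cv2.imread("pics/top0.png"); d=np.load("pics/top0.npy"); P=cloud("top",d); H=hsv(im); h,s,v=[H[...,i].astype(int) for i in range(3)]
print("hand region"); 
for y in range(224,236): print(y,[(int(h[y,x]),int(s[y,x]),int(v[y,x])) for x in range(370,383)])
for y in range(224,236): print(y,P[y,370:383,2].round(0))
# red knob
m=((h>170)|(h<6))&(s>150); m[:, :112]=0; m[:,140:]=0; m[:215]=0;m[245:]=0
ys,xs=np.nonzero(m); print("red",xs.min(),xs.max(),ys.min(),ys.max())
for y in range(218,244): print(y,"".join("#" if m[y,x] else "." for x in range(112,140)),P[y,116:132,2].round(0).astype(int), v[y,116:132])
E
```

```text
hand region
224 [(11, 13, 155), (9, 12, 154), (13, 12, 154), (19, 12, 166), (30, 10, 184), (34, 9, 188), (14, 22, 176), (14, 80, 168), (14, 132, 168), (12, 151, 147), (11, 184, 119), (9, 181, 117), (10, 186, 115)]
225 [(13, 15, 155), (9, 12, 153), (17, 12, 150), (15, 19, 165), (18, 21, 182), (17, 20, 181), (14, 38, 160), (13, 95, 142), (13, 142, 142), (11, 157, 133), (10, 179, 118), (9, 187, 116), (10, 190, 114)]
226 [(8, 13, 156), (11, 13, 153), (9, 23, 143), (11, 53, 143), (10, 77, 162), (10, 98, 174), (11, 130, 171), (12, 163, 167), (13, 186, 163), (12, 195, 145), (10, 185, 120), (10, 192, 113), (10, 198, 112)]
227 [(7, 15, 153), (8, 27, 142), (8, 78, 127), (10, 139, 119), (10, 170, 147), (12, 184, 177), (14, 194, 184), (14, 205, 183), (13, 202, 183), (13, 204, 160), (10, 193, 120), (9, 186, 115), (10, 190, 114)]
228 [(8, 13, 153), (8, 42, 139), (9, 134, 116), (11, 208, 113), (11, 216, 145), (13, 209, 179), (14, 202, 187), (14, 206, 187), (13, 207, 184), (12, 196, 163), (10, 192, 121), (10, 186, 114), (10, 195, 114)]
229 [(8, 13, 152), (10, 46, 140), (9, 140, 115), (11, 206, 115),
[... 5406 characters left out ...]
0 48 59 75 75 70 64 58 56 54 54 51 51] [ 42  33  39  73 108 124 121 101  89  72  68  56  33  32  27  27]
240 ...........#................ [53 57 53 52 52 53 52 55 53 55 55 53 48 50 51 51] [ 37  40  40  42  45  58  61  52  53  81 109 108  68  39  40  35]
241 ............................ [51 54 51 51 50 52 53 49 55 47 51 56 51 52 52 51] [ 39  39  36  38  38  38  36  37  57 120 163 157 103  49  38  38]
242 ............................ [56 46 50 53 55 51 50 50 52 53 52 48 52 49 51 52] [ 37  40  36  37  35  38  36  36  58 130 177 159 101  47  37  37]
243 ............................ [54 48 50 54 50 51 54 51 49 51 49 55 52 50 52 49] [ 41  37  38  40  39  40  34  33  51  94 125 110  70  42  35  38]
```

```bash
python3 - <<'E'
from h import *
im=cv2.imread("pics/top0.png"); d=np.load("pics/top0.npy"); P=cloud("top",d)
c=ray("top",[(274.2,166.4),(381.2,173),(378.4,289.2),(267.6,283.2)],93); print(c.round(1), np.linalg.norm(np.diff(c,axis=0),axis=1))
for a,b in ((1,0),(2,3)): print(np.degrees(np.arctan2(*(c[a]-c[b])[[1,0]]))+90)
for a,b in ((0,3),(1,2)): print(np.degrees(np.arctan2(*(c[a]-c[b])[[1,0]])))
print("handle",ray("top",[(377,229.0)],119))
# knob
m=(P[...,2]>86)&(P[...,2]<99); m[:,:112]=0; m[:,136:]=0; m[:215]=0; m[245:]=0
ys,xs=np.nonzero(m); w=ray("top",np.c_[xs,ys],92)[:,:2].astype(np.float32); print(len(w),cv2.minAreaRect(w),w.mean(0))
u,s_,vt=np.linalg.svd(w-w.mean(0)); print(vt[0],np.degrees(np.arctan2(vt[0][1],vt[0][0])))
# side view check
im=cv2.imread("pics/side0.png"); H=hsv(im); h,s,v=[H[...,i].astype(int) for i in range(3)]
print("proj handle/knob in side",proj("side",[[c_ for c_ in ray("top",[(377,229.0)],119)[0]],[*w.mean(0),92]]))
cv2.imwrite("pics/side_b.png",cv2.resize(im[110:240,240:410],None,fx=4,fy=4,interpolation=cv2.INTER_CUBIC))
E
```

```text
[[ 659.8  -46.    93. ]
 [ 642.2 -314.3   93. ]
 [ 355.4 -295.9   93. ]
 [ 370.4  -27.2   93. ]] [268.93759207 287.38217483 269.18574146]
-3.760461487942976
-3.1983168206934494
-3.7171914366088115
-3.669902958839826
handle [[ 499.59276891 -291.63913048  119.        ]]
107 ((502.8208312988281, 333.3524169921875), (45.45634078979492, 14.528244972229004), 11.328299522399902) [502.46454 333.08014]
[-0.9841562 -0.1773038] -169.78723
proj handle/knob in side [[348.6528002  128.71451653]
 [216.11745647 323.72997896]]
```

View pics/side_b.png

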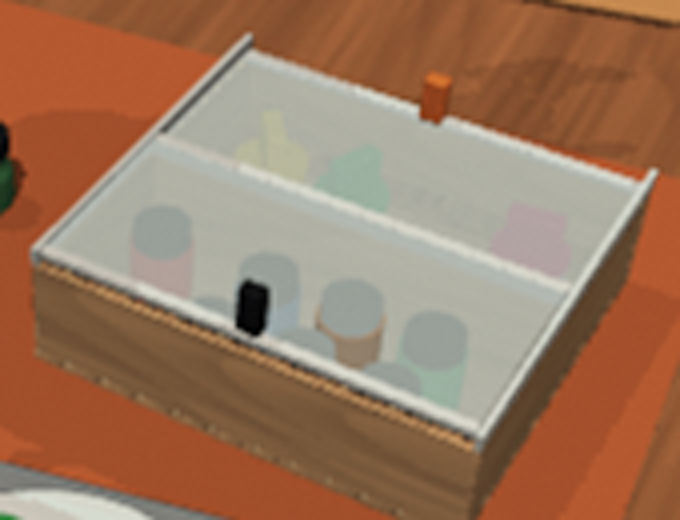

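```bash
cat >> h.py <<'E'
CY=-3.6
def q(yaw):
    # tool down, tool x axis at world yaw (deg); jaws open perpendicular
    h=np.radians(yaw)/2; return np.array([np.cos(h),np.sin(h),0,0])
def st(tag=""):
    print(tag,"t=%.1f"%r.current_clock(),"p",np.round(r.current_tool_pos(),1),"F",np.round(r.current_force(),1),"w %.1f"%r.current_grip_width(),"j7 %.2f"%r.current_q()[6])
cy=np.array([-np.sin(np.radians(CY)),np.cos(np.radians(CY)),0])
cx=np.array([np.cos(np.radians(CY)),np.sin(np.radians(CY)),0])
E
python3 - <<'E'
from h import *
hp=np.array([499.6,-291.6,0])
for y in (CY,CY+180,CY-180): print(y,r.solve_ik(hp+[0,0,117],q(y)))
hand.grip(40,20)
r.move_to(hp+[0,0,190],q(CY)); st("above")
print(r.move_linear(hp+[0,0,117],vel=100,stop_force=8)); st("down")
hand.grip(5,25); st("grip")
E
```

```text
-3.6 [ 0.40979737  0.58410037  0.05757488  1.85568715 -0.04909249  0.70316233
 -1.13832483]
176.4 [ 0.85956996  0.6487494  -0.65027067  1.83876252  0.51849704  0.8302315
  1.45516216]
-183.6 [ 0.85956996  0.6487494  -0.65027067  1.83876252  0.51849704  0.8302315
  1.45516216]
above t=2.3 p [ 499.2 -292.9  190.2] F [ 0.3 -1.  -0.7] w 40.2 j7 -1.16
False
down t=3.2 p [ 499.9 -291.9  117.5] F [ 0.  -0.1 -0. ] w 40.0 j7 -1.15
grip t=3.6 p [ 499.9 -291.8  117.7] F [-0.7  1.2  6.5] w 11.6 j7 -1.15
```

```bash
python3 - <<'E'
from h import *
p=np.array(r.current_tool_pos()); 
print(r.move_linear(p+cy*116+[0,0,0],vel=80,stop_force=14)); st("slid")
n=np.array(r.current_tool_pos()); print("travel",(n-p)@cy,(n-p)@cx)
hand.grip(40); st("open")
r.move_linear(np.array(r.current_tool_pos())+[0,0,90],vel=150)
r.move_linear(np.array([330,-40,330]),vel=300)
for c in ("top","side"):
    im,d=eyes.grab_frame(c); cv2.imwrite(f"pics/{c}1.png",im); np.save(f"pics/{c}1.npy",d)
im=cv2.imread("pics/top1.png"); cv2.imwrite("pics/top1c.png",cv2.resize(im[155:300,255:395],None,fx=4,fy=4,interpolation=cv2.INTER_CUBIC)); st()
E
```

```text
True
slid t=4.8 p [ 506.6 -184.6  117.7] F [-0.9 -3.1  4.5] w 11.5 j7 -1.33
travel 107.39479051391118 -0.10968785041095713
open t=5.2 p [ 506.3 -184.6  117.5] F [ 0.3 -0.1  1.4] w 40.2 j7 -1.33
 t=7.1 p [330.5 -40.7 329.1] F [-0.   0.  -0.6] w 40.3 j7 -1.65
```

View pics/top1c.png

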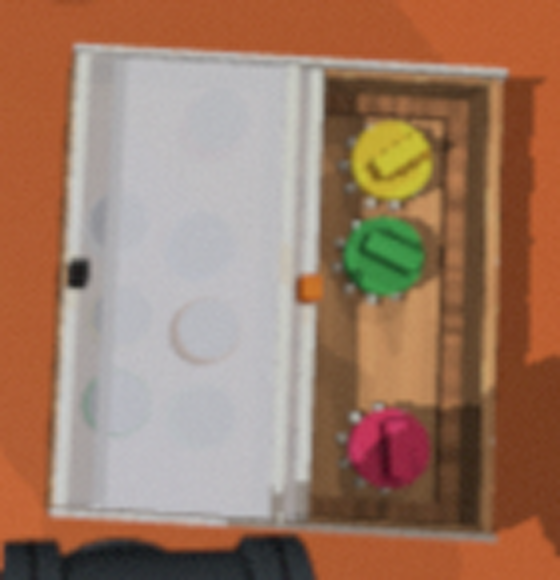

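View pics/side1.png

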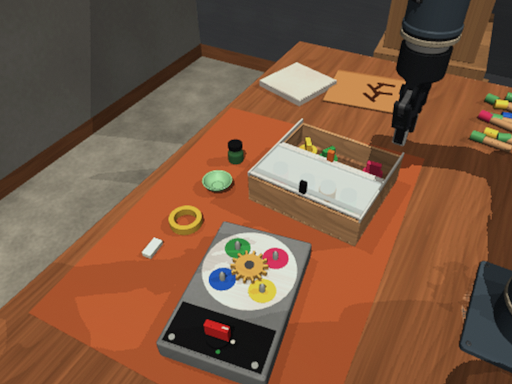

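```bash
cat >> h.py <<'E'
GC=np.array([530.0,175.2]); TOOTH=1.75
SA=dict(blue=55.,green=-35.,pink=-125.,yellow=145.)
SEAT={k:GC+60*np.array([np.cos(np.radians(a)),np.sin(np.radians(a))]) for k,a in SA.items()}
RNG=dict(green=((50,85),120),pink=((163,180),120),yellow=((22,33),120))
def mesh_yaw(c):
    dg=TOOTH-SA[c]; dp=36*(0.5-dg/(360/14)); return (SA[c]+180+dp)%36
def find(c,im,d,x0=255,y0=155,x1=400,y1=300,ztop=74,cut=6):
    H=hsv(im); P=cloud("top",d); (a,b),s=RNG[c]
    m=(H[...,0]>=a)&(H[...,0]<=b)&(H[...,1]>s)
    k=np.zeros_like(m); k[y0:y1,x0:x1]=True; m&=k
    n,lab,stt,_=cv2.connectedComponentsWithStats(m.astype(np.uint8)); i=1+np.argmax(stt[1:,4]); m=lab==i
    t=m&(np.abs(P[...,2]-ztop)<cut); ys,xs=np.nonzero(t); w=ray("top",np.c_[xs,ys],ztop)[:,:2].astype(np.float32)
    (ce,sz,an)=cv2.minAreaRect(w); u,s_,vt=np.linalg.svd(w-w.mean(0)); yaw=np.degrees(np.arctan2(vt[0][1],vt[0][0]))%180
    lo=m; cc=cv2.convexHull(np.argwhere(lo)[:,::-1].astype(np.int32))[:,0]; 
    cap,rad=cv2.minEnclosingCircle(ray("top",cc,ztop-30)[:,:2].astype(np.float32))
    return dict(n=len(w),mean=w.mean(0).round(1),rect=np.round(ce,1),size=np.round(sz,1),yaw=round(float(yaw),1),cap=np.round(cap,1),capr=round(rad,1))
E
python3 - <<'E'
from h import *
im=cv2.imread("pics/top1.png"); d=np.load("pics/top1.npy")
for c in ("yellow","green","pink"):
    f=find(c,im,d); print(c,f,"mesh",round(mesh_yaw(c),1),SEAT[c].round(1))
    for y in (f["yaw"],f["yaw"]-180):
        s=r.solve_ik([*f["rect"],67],q(y)); print("  pick",y,None if s is None else s.round(2))
    for k in range(10):
        y=mesh_yaw(c)+36*k
        if y>180:y-=360
        s=r.solve_ik([*SEAT[c],111],q(y)); 
        if s is not None: print("   place",round(y,1),s[6].round(2),s[4].round(2),end=";")
    print()
E
```

```text
yellow {'n': 76, 'mean': array([ 594.8, -251.2], dtype=float32), 'rect': array([ 594.8, -250.8]), 'size': array([13.3, 35.9]), 'yaw': 124.0, 'cap': array([ 593.9, -250.4]), 'capr': 27.3} mesh 3.5 [480.9 209.6]
  pick 124.0 [ 0.45  0.73 -0.21  1.7   0.21  0.73  0.73]
  pick -56.0 [ 0.24  0.73  0.15  1.71 -0.15  0.71 -2.09]
   place 3.5 -2.21 0.2;   place 39.5 -1.58 0.19;   place 75.5 -0.94 0.19;   place 111.5 -0.4 0.27;   place 147.5 0.17 0.33;   place -176.5 0.17 0.95;   place -140.5 0.79 0.95;   place -104.5 1.42 0.95;   place -68.5 -2.62 -0.62;   place -32.5 -2.81 0.17;
green {'n': 85, 'mean': array([ 533. , -244.6], dtype=float32), 'rect': array([ 533.1, -244.4]), 'size': array([36.7, 13.7]), 'yaw': 62.2, 'cap': array([ 532.9, -243.3]), 'capr': 25.2} mesh 3.5 [579.1 140.8]
  pick 62.2 [ 0.33  0.66  0.03  1.87 -0.04  0.61 -0.1 ]
  pick -117.8 [-0.06  0.78  0.69  1.89 -0.72  0.74 -2.58]
   place 3.5 -1.97 0.15;   place 39.5 -1.33 0.14;   place 75.5 -0.71 0.15;   place 111.5 -0.18 0.25;   place 147.6 0.37 0.34;   place -176.4 0.42 0.98;   place -140.4 1.05 0.98;   place -104.4 -2.78 -0.97;   place -68.4 -2.49 -0.61;   place -32.4 -2.55 0.1;
pink {'n': 85, 'mean': array([ 411.1, -244.2], dtype=float32), 'rect': array([ 411.1, -243.8]), 'size': array([34.7, 14.9]), 'yaw': 3.0, 'cap': array([ 409.9, -242.6]), 'capr': 25.9} mesh 3.6 [495.6 126.1]
  pick 3.0 [ 0.36  0.57  0.11  2.15 -0.15  0.43 -0.93]
  pick -177.0 [ 1.21  0.9  -1.3   2.12  1.07  1.04  0.94]
   place 3.6 -1.99 0.13;   place 39.6 -1.35 0.13;   place 75.6 -0.75 0.15;   place 111.6 -0.19 0.22;   place 147.6 0.35 0.31;   place -176.4 0.31 0.95;   place -140.4 0.94 0.95;   place -104.4 -2.7 -0.97;   place -68.4 -2.45 -0.62;   place -32.4 -2.59 0.11;
```

```bash
cat >> h.py <<'E'
def look(tag):
    im,d=eyes.grab_frame("top"); cv2.imwrite(f"pics/{tag}.png",im); np.save(f"pics/{tag}.npy",d); return im,d
def pick(c,xy,yaw,squeeze=60):
    hand.grip(40)
    r.move_to([*xy,200],q(yaw)); r.move_linear([*xy,110],vel=250)
    s=r.move_linear([*xy,67.5],vel=90,stop_force=8); st(f"down stop={s}")
    hand.grip(8,squeeze); st("gripped")
    w=r.current_grip_width()
    if not 11<w<17: print("BAD WIDTH"); return False
    p=np.array(r.current_tool_pos()); r.move_linear([p[0],p[1],130],vel=120); r.move_linear([p[0],p[1],198],vel=250); st("lifted")
    return True
E
python3 - <<'E'
from h import *
im,d=look("t2"); f=find("pink",im,d); print(f)
if pick("pink",f["rect"],f["yaw"]):
    r.move_to([*SEAT["pink"],198],q(mesh_yaw("pink"))); st("over")
    im,d=look("t3"); im2,_=eyes.grab_frame("side"); cv2.imwrite("pics/s3.png",im2)
E
```

```text
{'n': 85, 'mean': array([ 410.4, -244.1], dtype=float32), 'rect': array([ 411.3, -244.9]), 'size': array([14.9, 34.7]), 'yaw': 0.7, 'cap': array([ 410.4, -243. ]), 'capr': 25.8}
down stop=False t=9.5 p [ 411.6 -245.1   68.1] F [-0.1 -0.3  0.5] w 39.8 j7 -0.91
gripped t=9.8 p [ 411.8 -245.1   68.2] F [-0.2  0.5  6.3] w 13.1 j7 -0.91
lifted t=10.9 p [ 411.8 -245.   197.8] F [ 0.1  0.5 -2.6] w 12.7 j7 -0.98
over t=12.3 p [495.6 124.4 197.7] F [-0.1 -1.  -1.8] w 13.1 j7 -1.74
```

View pics/s3.png

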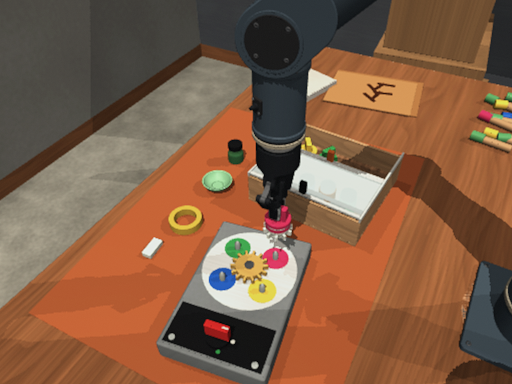

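```bash
cat >> h.py <<'E'
def lower(c,off=(0,0),yaw=None,z0=140,dz=61.5):
    xy=SEAT[c]+np.array(off); yaw=mesh_yaw(c) if yaw is None else yaw
    r.move_linear([*xy,z0],q(yaw),vel=200); r.wait(0.3); st("pre")
    s=r.move_linear([*xy,50+dz-1.0],vel=30,stop_force=6); st(f"low stop={s}"); return s
E
python3 - <<'E'
from h import *
lower("pink")
im,d=look("t4")
cv2.imwrite("pics/t4c.png",cv2.resize(im[165:280,95:245],None,fx=4,fy=4,interpolation=cv2.INTER_CUBIC))
im2,_=eyes.grab_frame("side"); cv2.imwrite("pics/s4.png",im2)
E
```

```text
pre t=13.2 p [496.1 126.2 140.9] F [ 0.4 -0.5 -1.6] w 13.2 j7 -1.72
low stop=True t=14.0 p [496.2 126.4 112.2] F [0.1 0.4 4. ] w 13.1 j7 -1.70
```

View pics/s4.png

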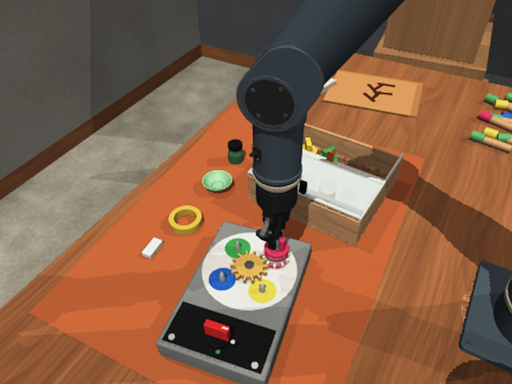

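```bash
python3 - <<'E'
from h import *
hand.grip(40); st("rel")
p=np.array(r.current_tool_pos()); r.move_linear([p[0],p[1],200],vel=200)
r.move_linear([400,-60,260],vel=300)
im,d=look("t5")
f=find("pink",im,d,90,160,250,280,ztop=118); print("seated pink",f,SEAT["pink"])
for c in ("green","yellow"): print(c,find(c,im,d))
cv2.imwrite("pics/t5c.png",im)
f=find("green",im,d)
if pick("green",f["rect"],f["yaw"]):
    r.move_to([*SEAT["green"],198],q(mesh_yaw("green")+36)); st("over")
    im,d=look("t6"); im2,_=eyes.grab_frame("side"); cv2.imwrite("pics/s6.png",im2)
E
```

```text
rel t=14.5 p [495.9 126.4 111.8] F [ 0.3 -0.1 -0.3] w 39.8 j7 -1.70
seated pink {'n': 87, 'mean': array([495.5, 124.5], dtype=float32), 'rect': array([495.9, 124.1]), 'size': array([34. , 14.5]), 'yaw': 6.1, 'cap': array([493.7, 124.8]), 'capr': 26.2} [495.58541382 126.05087734]
green {'n': 84, 'mean': array([ 532.9, -244.8], dtype=float32), 'rect': array([ 533.2, -244.4]), 'size': array([36.8, 13.7]), 'yaw': 62.2, 'cap': array([ 532.9, -243.3]), 'capr': 25.2}
yellow {'n': 78, 'mean': array([ 594.7, -250.8], dtype=float32), 'rect': array([ 594.8, -250.8]), 'size': array([13.3, 35.9]), 'yaw': 122.5, 'cap': array([ 593.9, -250.4]), 'capr': 27.3}
down stop=False t=18.6 p [ 533.5 -244.6   68. ] F [-0.4 -0.2  0.8] w 39.9 j7 -0.03
gripped t=19.0 p [ 533.5 -244.5   68.1] F [-0.4  1.1  5.5] w 13.1 j7 -0.03
lifted t=20.1 p [ 533.5 -244.4  197.8] F [-0.1 -0.2 -3.8] w 12.9 j7 -0.05
over t=21.5 p [579.3 139.1 197.7] F [-0.4  0.8 -1.1] w 13.0 j7 -1.06
```

View pics/s6.png

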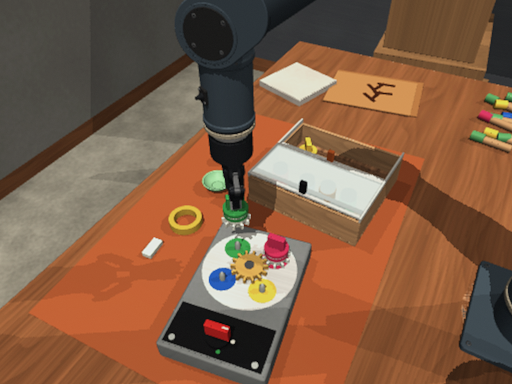

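View pics/t5c.png

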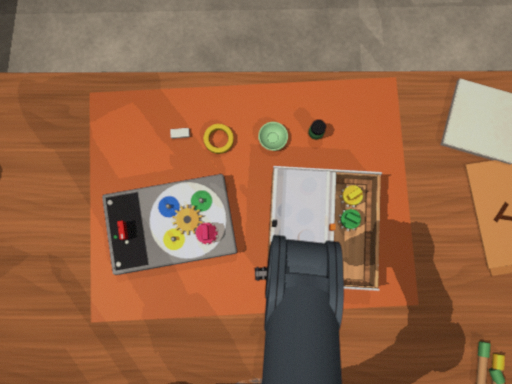

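Pink stands meshed on its seat (px 206,233 in the top view). Green is hanging level over its own seat.

```bash
python3 - <<'E'
from h import *
lower("green",yaw=mesh_yaw("green")+36)
im2,_=eyes.grab_frame("side"); cv2.imwrite("pics/s7.png",im2)
E
```

```text
pre t=22.3 p [579.7 140.9 141.1] F [-0.1 -1.1 -2.6] w 13.0 j7 -1.04
low stop=True t=23.2 p [578.9 140.8 112.1] F [-0.8 -0.3  4.1] w 12.8 j7 -1.03
```

View pics/s7.png

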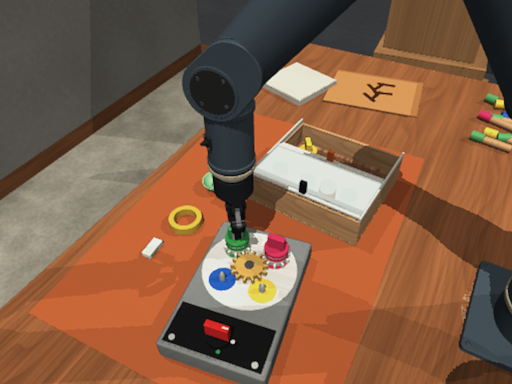

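```bash
python3 - <<'E'
from h import *
hand.grip(40); st("rel")
p=np.array(r.current_tool_pos()); r.move_linear([p[0],p[1],200],vel=200)
r.move_linear([400,-60,260],vel=300)
im,d=look("t8")
for c in ("pink","green"): print("seated",c,find(c,im,d,90,160,250,280,ztop=118),SEAT[c].round(1))
f=find("yellow",im,d); print(f)
if pick("yellow",f["rect"],f["yaw"]):
    r.move_to([*SEAT["yellow"],205],q(mesh_yaw("yellow")+108)); st("over")
    im,d=look("t9"); im2,_=eyes.grab_frame("side"); cv2.imwrite("pics/s9.png",im2)
E
```

```text
rel t=23.6 p [578.1 140.6 111.2] F [0.8 0.2 0.8] w 40.0 j7 -1.03
seated pink {'n': 85, 'mean': array([495.3, 124.7], dtype=float32), 'rect': array([495.6, 124.9]), 'size': array([34.7, 14. ]), 'yaw': 5.8, 'cap': array([493.7, 124.8]), 'capr': 26.2} [495.6 126.1]
seated green {'n': 77, 'mean': array([579. , 138.8], dtype=float32), 'rect': array([579.4, 138.9]), 'size': array([35.2, 13.7]), 'yaw': 40.6, 'cap': array([576. , 139.1]), 'capr': 25.8} [579.1 140.8]
{'n': 71, 'mean': array([ 594.9, -250.8], dtype=float32), 'rect': array([ 594.8, -250.8]), 'size': array([13.3, 35.9]), 'yaw': 122.5, 'cap': array([ 594.2, -250.6]), 'capr': 27.1}
down stop=False t=28.2 p [ 595.1 -250.9   67.8] F [ 0.2  0.3 -0.2] w 39.8 j7 0.93
gripped t=28.5 p [ 595.2 -251.    68.2] F [ 0.2 -0.3  4. ] w 12.7 j7 0.93
lifted t=29.6 p [ 595.1 -251.   198. ] F [ 0.2 -0.5 -3. ] w 12.8 j7 0.93
over t=31.4 p [481.5 208.6 204.9] F [ 0.4 -0.1 -1.5] w 13.0 j7 -0.10
```

View pics/s9.png

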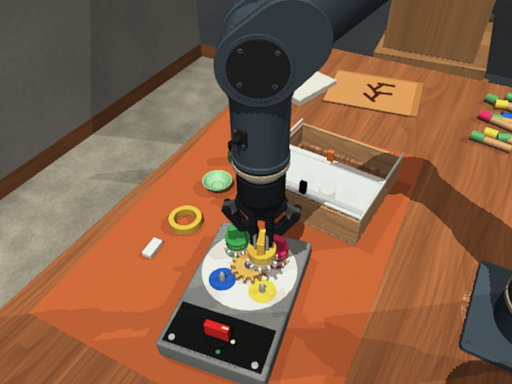

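```bash
python3 - <<'E'
from h import *
lower("yellow",yaw=mesh_yaw("yellow")+108)
im2,_=eyes.grab_frame("side"); cv2.imwrite("pics/s10.png",im2)
E
```

```text
pre t=32.2 p [481.3 209.8 141. ] F [ 0.1 -0.1 -1.7] w 13.0 j7 -0.10
low stop=True t=33.1 p [480.6 209.5 112.1] F [-1.  -0.2  7.2] w 12.7 j7 -0.10
```

View pics/s10.png

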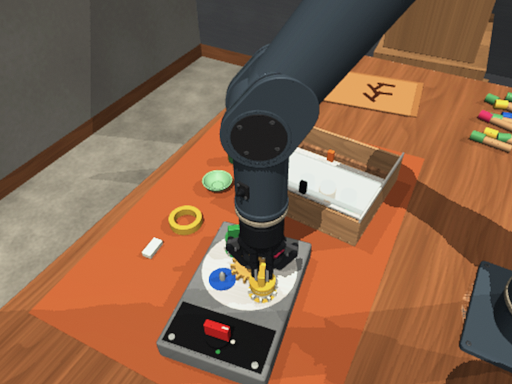

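```bash
python3 - <<'E'
from h import *
hand.grip(40); st("rel")
p=np.array(r.current_tool_pos()); r.move_linear([p[0],p[1],200],vel=200)
r.move_to([420,-60,300],q(10.)); r.wait(0.3)
im,d=look("t11"); im2,_=eyes.grab_frame("side"); cv2.imwrite("pics/s11.png",im2)
for c in ("pink","green","yellow"): print("seated",c,find(c,im,d,145,180,225,260,ztop=118),SEAT[c].round(1))
P=cloud("top",d); m=(P[...,2]>86)&(P[...,2]<99); m[:,:112]=0; m[:,136:]=0; m[:215]=0; m[245:]=0
ys,xs=np.nonzero(m); w=ray("top",np.c_[xs,ys],92)[:,:2].astype(np.float32); print(len(w),cv2.minAreaRect(w),w.mean(0))
a=im[150:300,95:245]; b=im[150:300,255:395]; cv2.imwrite("pics/t11c.png",cv2.resize(np.hstack([a,b]),None,fx=2.7,fy=2.7,interpolation=cv2.INTER_CUBIC))
E
```

```text
rel t=33.5 p [480.  209.3 111.4] F [-0.4 -0.1 -0.1] w 40.1 j7 -0.10
seated pink {'n': 86, 'mean': array([495.3, 124.7], dtype=float32), 'rect': array([494.8, 124.1]), 'size': array([36.3, 14.5]), 'yaw': 5.1, 'cap': array([494. , 124.5]), 'capr': 26.4} [495.6 126.1]
seated green {'n': 80, 'mean': array([579.1, 138.9], dtype=float32), 'rect': array([579.4, 138.9]), 'size': array([35.2, 13.7]), 'yaw': 40.1, 'cap': array([576. , 139.1]), 'capr': 25.8} [579.1 140.8]
seated yellow {'n': 87, 'mean': array([480.9, 208.3], dtype=float32), 'rect': array([480.7, 208.5]), 'size': array([14.4, 35.6]), 'yaw': 112.1, 'cap': array([478.9, 208. ]), 'capr': 27.0} [480.9 209.6]
111 ((502.56427001953125, 333.10186767578125), (45.977783203125, 15.142468452453613), 12.1558837890625) [502.38492 333.03104]
```

View pics/t11c.png

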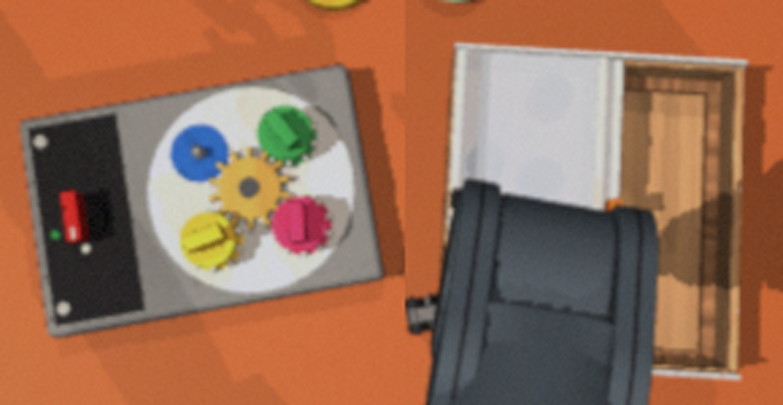

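View pics/s11.png

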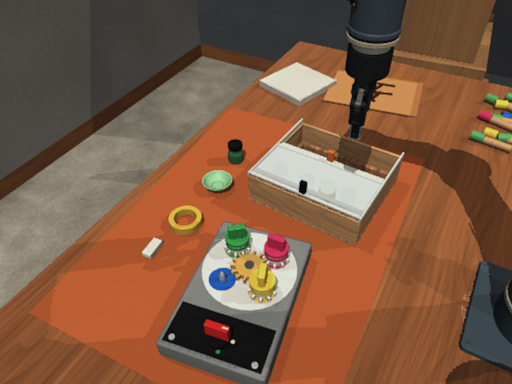

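```bash
python3 - <<'E'
from h import *
K=[502.0,332.4,84]
for base in (10.8,-169.2,190.8):
    print(base,[ (None if (s:=r.solve_ik(K,q(base-a))) is None else (s[[4,6]]).round(2).tolist()) for a in range(0,73,12)])
E
```

```text
10.8 [[-0.25, -1.81], [-0.31, -1.95], [-0.38, -2.1], [-0.43, -2.26], [-0.48, -2.43], [-0.51, -2.6], [-0.55, -2.78]]
-169.2 [[0.74, 0.41], [0.17, 0.72], [0.12, 0.56], [0.06, 0.41], [0.03, 0.23], [0.01, 0.04], [-0.02, -0.14]]
190.8 [[0.74, 0.41], [0.17, 0.72], [0.12, 0.56], [0.06, 0.41], [0.03, 0.23], [0.01, 0.04], [-0.02, -0.14]]
```

```bash
python3 - <<'E'
from h import *
K=np.array([502.0,332.4,84]); b=190.8
r.move_to(K+[0,0,110],q(b)); st("above")
print(r.move_linear(K,vel=120,stop_force=8)); st("down")
hand.grip(8,25); st("grip")
for a in range(12,73,12):
    try: r.move_linear(K,q(b-a),vel=100)
    except r.IKError as e: print("IK",a,e); break
    st(f"a={a}"); print(np.round(r.current_moment(),2))
E
```

```text
above t=37.2 p [502.2 331.5 193.7] F [-0.5 -0.1 -0.4] w 39.5 j7 0.46
False
down t=38.2 p [502.2 332.9  84.8] F [0.2 0.2 0.1] w 39.8 j7 0.34
grip t=38.6 p [501.8 335.4  85.3] F [-0.8  7.8 -0.8] w 13.6 j7 0.34
a=12 t=38.9 p [501.7 335.4  85.2] F [-1.1  7.8 -0.8] w 13.3 j7 0.16
[1.45 0.22 0.11]
a=24 t=39.3 p [501.7 335.3  85.2] F [ 0.2  8.1 -0.3] w 13.5 j7 -0.02
[ 1.35  0.24 -0.01]
a=36 t=39.7 p [501.7 335.4  85.2] F [-1.7  7.2  0.4] w 13.6 j7 -0.20
[ 1.29  0.31 -0.07]
a=48 t=40.0 p [501.7 335.3  85.2] F [-1.3  6.8 -0.7] w 13.4 j7 -0.37
[ 1.31  0.42 -0.05]
a=60 t=40.4 p [501.6 335.4  85.2] F [-0.5  6.8  0.9] w 13.4 j7 -0.54
[ 1.24  0.46 -0.16]
a=72 t=40.7 p [501.8 335.3  85.3] F [-1.3  6.4  1. ] w 13.4 j7 -0.71
[1.23 0.25 0.78]
```

```bash
python3 - <<'E'
from h import *
hand.grip(40); st("rel"); p=np.array(r.current_tool_pos()); r.move_linear([*p[:2],190],vel=200)
H=np.array([506.4,-184.6,0])
r.move_to(H+[0,0,220],q(CY)); r.wait(0.2)
im,d=look("t12"); cv2.imwrite("pics/t12c.png",cv2.resize(im[165:280,95:245],None,fx=4,fy=4,interpolation=cv2.INTER_CUBIC))
print(r.move_linear(H+[0,0,117.5],vel=120,stop_force=8)); st("down")
hand.grip(5,25); st("grip")
E
```

```text
rel t=41.1 p [502.2 331.9  84. ] F [-0.  -0.4  0.2] w 40.0 j7 -0.71
False
down t=44.9 p [ 506.8 -184.7  118. ] F [ 0.4 -0.2 -0.2] w 39.8 j7 -1.54
grip t=45.3 p [ 506.7 -184.7  118.2] F [-1.4 -0.4  6.3] w 11.3 j7 -1.54
```

View pics/t12c.png

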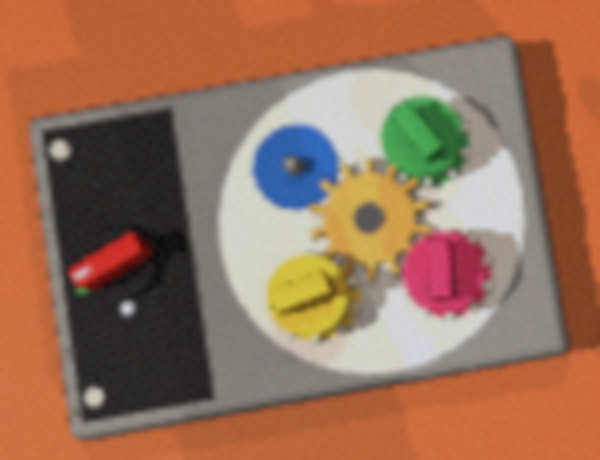

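The switch's white-striped end (crop px 80,275) now points at the green mark, and the three pots are still seated. Next I close the lid.

```bash
python3 - <<'E'
from h import *
p=np.array(r.current_tool_pos())
print(r.move_linear(p-cy*117,vel=80,stop_force=14)); st("slid")
n=np.array(r.current_tool_pos()); print("travel",(n-p)@cy)
hand.grip(40); st("open")
r.move_linear(np.array(r.current_tool_pos())+[0,0,100],vel=150)
r.move_to([300,-400,330],q(CY)); r.wait(0.5)
im,d=look("t13"); im2,_=eyes.grab_frame("side"); cv2.imwrite("pics/s13.png",im2)
for c in ("pink","green","yellow"): print("seated",c,find(c,im,d,145,180,225,260,ztop=118),SEAT[c].round(1))
cv2.imwrite("pics/t13b.png",im); cv2.imwrite("pics/t13c.png",cv2.resize(im[155:300,255:395],None,fx=4,fy=4,interpolation=cv2.INTER_CUBIC))
E
```

```text
True
slid t=46.6 p [ 499.8 -296.5  118.2] F [-0.6  1.4  7.2] w 11.2 j7 -1.34
travel -112.0257454953276
open t=47.0 p [ 499.7 -296.3  117.9] F [0.2 0.7 0.1] w 39.7 j7 -1.35
seated pink {'n': 86, 'mean': array([495.4, 124.7], dtype=float32), 'rect': array([495.6, 124.9]), 'size': array([34.8, 14.2]), 'yaw': 5.9, 'cap': array([492.6, 124.6]), 'capr': 26.8} [495.6 126.1]
seated green {'n': 80, 'mean': array([578.9, 138.7], dtype=float32), 'rect': array([579.4, 138.9]), 'size': array([35.2, 13.7]), 'yaw': 39.2, 'cap': array([576. , 139.1]), 'capr': 25.8} [579.1 140.8]
seated yellow {'n': 89, 'mean': array([480.7, 208.4], dtype=float32), 'rect': array([480.7, 208.5]), 'size': array([14.4, 35.6]), 'yaw': 111.9, 'cap': array([478.9, 207.7]), 'capr': 26.9} [480.9 209.6]
```

View pics/t13c.png

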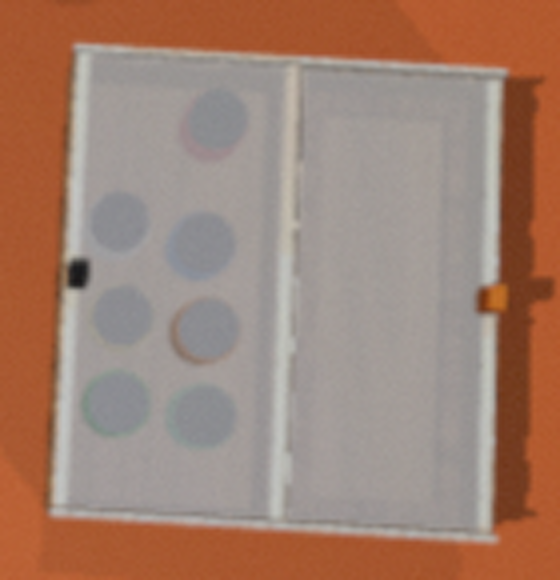

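View pics/s13.png

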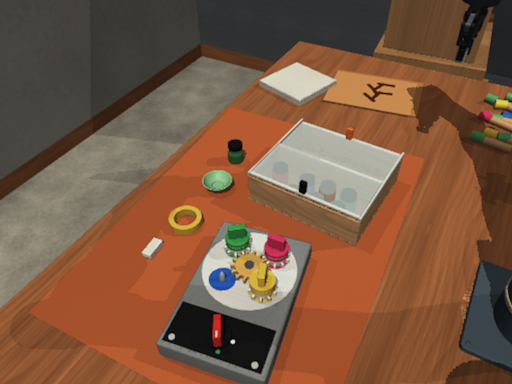

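View pics/t13b.png

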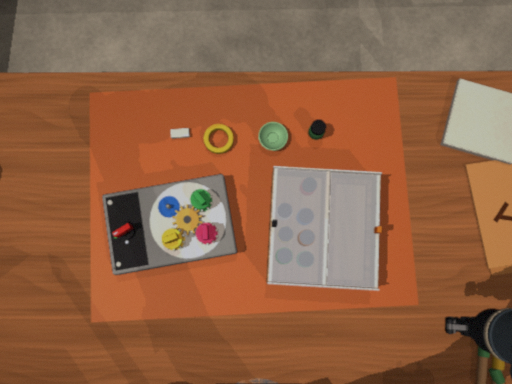

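```bash
python3 - <<'E'
from h import *
st(); ticket.job_done()
E
```

```text
t=49.4 p [ 300.1 -400.   330. ] F [-0.5  0.3 -0.6] w 40.4 j7 -0.87
the job is handed in; nothing more can be done
```

The job is handed in at about 49 s of robot time, and my last checks found nothing wrong.

- **Lid opened:** I slid the orange-handled lid back until it hit its stop.
- **Pots:** Only pink, green and yellow were there; the open compartment held no blue pot. I lowered each one onto its own seat at a meshing angle worked out from the centre gear's teeth in the picture. All three dropped straight to the deck, within about 1 mm by tool height, so no rocking was needed.
- **Switch:** I turned it clockwise, and it points at the green mark.
- **Lid shut:** I slid it shut over 112 mm until it stopped.

**Last pictures:** The pots stand upright on their seats. The bars measure within about 2 mm of the seat centres; most of that is a shift of 1–2 mm in y, about the size of the calibration error. The caps read up to about 3.5 mm off, but that fit also takes in the bar, so it is less reliable. Both lids are shut, and the tape, jar, dish and eraser look to be where they started; I judged those by eye only.

**One disagreement:** When the jaws closed on the switch, they settled about 3 mm in y from where I had located it. The side force was about 8 N, and it had no effect on the turn.

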